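# Pin the rekebot shut

## Robot

A 6-joint arm with a two-finger parallel gripper is mounted at the origin on the work surface. World frame = base frame: x ahead of the robot, y to its left, z up, the work surface at z = 0. Lengths are in m, angles in degrees, forces in N, time in s.
With the tool pointing down it reaches from about 0.4 to 0.825 m from the base axis. Payload 7 kg.
Tool frame: the origin (TCP) lies between the finger pads; the fingertips stand 22 mm ahead of it and the grasp point (between the pads) lies 3 mm ahead of it; z points along the fingers, y is the direction in which the jaws open and shut (so a half turn about z gives the same grasp; the last joint's range is limited). The gripper opens to 88 mm and grips with 3 to 60 N. Pads are 19 mm wide; open, the fingers measure 130 mm over their backs; the gripper's body (78 mm by 193 mm) begins 47 mm behind the grasp point.
Start: joints at [-52.363, 20.546, 0.682, 0, -70.136, -16.507], TCP at [0.243, -0.63, 0.249] pointing down, gripper open.
Joint ranges: [-176.03, 176.03], [-82.01, 121.73], [-58.28, 71.71], [-173.87, 95.51], [-174.79, -0.11], [-173.66, 173.66]. Speed limits (degrees/s): [136.94, 136.94, 172.46, 180, 180, 180].

## Interface

Orientations are given as [roll, pitch, yaw] about the fixed x, y, z axes, in that order (R = Rz(yaw) Ry(pitch) Rx(roll)).
In Python, from plant import telemetry, cams, r gives the robot as it stands.
- The arm moves only by the tool carry_out, never from a script. Its argument "commands" is one flat list of numbers, 5 for each row, row after row: the shift along the world's x, y, z as a fraction of full scale, then the turn about the world's z as a fraction of full scale, then the gripper's target within -1 to 1 (shut at 1, half-way at 0, fully open at -1). In form: [x, y, z, turn, claw, x, y, z, turn, claw, ...]. A call has 1 to 8 rows; each row shifts and turns the commanded pose from where the row before left it; what a row does not reach is not made up. Full scale, the value 1, is 0.04 m for a shift and 4 degrees for a turn. A row lasts 1/10 s, in which the tool goes at most 50 mm and 8.59 degrees, less where a joint would pass 70% of its speed; a pose out of reach is approached as far as the arm can. A call with a number of a shift or a turn outside -1 to 1 is refused whole. A call with a gripper value outside its range is refused whole. The fingers move at their own pace and stop on an object; "grip_force" is the grip in N (left out, the last holds). Time passes only in rows, so rows that do not move let the fingers close. It gives the time, the measured TCP pose, the force and the opening at its end, in the units of the state.
- telemetry.get_state(): the state, without advancing time (a new reading comes with each control period).
- cams.capture(name): name is "scene" or "top" or "wrist"; returns a dict with "frame" (400x640x3 uint8, red, green, blue), "camera_matrix" (3x3 intrinsics, pixels), "camera_from_world" (4x4, takes a point from world to camera coordinates); the wrist camera has in their place "mount" (4x4, takes a point from camera to tool coordinates, whose origin is the TCP and whose axes are the flange's). Camera axes: x right, y down, z forward; pixel columns grow to the right and rows downward; lengths in m; the calibration is good to about 2 mm. A picture is of the moment at which its call begins: read the wrist's pose just before it. There is no depth.
- r.close_job(): hands the job in, once; it reports no verdict.
The state is a dict: "time_s": time; "joints": joint angles; "qd": joint speeds; "joint_torque": joint torques, N m; "tcp_pos": TCP position; "eef_rot": TCP orientation; "contact_force": force on the tool from outside, world axes, zero at the start; "moment": the same for the moment, N m; "gripper_width": finger opening in m.
Only numpy, scipy, OpenCV 4.12 (cv2) and the standard library are available. Lean on these libraries where they do the work, as an engineer would, in place of code of your own. Each camera call takes 0.05 s, during which the arm holds its last target. There are 200 camera calls.

## Task

Close the lid of the wooden rekebot box so that the steel eye stands up through its slot, then take the bent pin by its red handle and lead its curved wire round through the eye until the brass collar bears on the eye. Press the collar home with a light but definite push (about 8 N, and never over 12 N) for a moment, then let go and leave the pin standing upright on the shut lid with the collar still at the eye. Do not disturb the jebena or the white cups.

Things in the scene. Friction and masses are not known exactly. Their poses are not given: they have to be found in the camera images.
- rekebot: Dark wooden box, fixed on the counter: 220 mm deep (x), 260 mm wide (y), 85 mm high; front at -x, origin at the centre of its underside. A 12 mm thick lid of 220 x 260 mm is hinged on its far top edge (hinge line x = +110, z = 85 mm in this frame). Shut, the lid's top is flat at z = 97 mm; only the eye sticks up through it (lid and eye never touch).
- lid (a joint): Lid angle in rad: 0 shut, growing as the front edge rises. The stiff hinge stays where it is left; pushing down near the front edge with about 2 N closes it.
- slot_mid (a point): Mark on the box at (-45, 0, 119) mm in its frame, axes as the box: mid-range of the steel eye's centre, 22 mm above the shut lid. The eye is NOT exactly here: it is clamped up to 12 mm either way along y (to be found by feel) and sits up to 2.5 mm off in x, where it can be nudged 4 mm either way, dragging with 3 N. Pushed along y it yields 1 mm per 5 N and springs back.
- slot_foot (a point): Point on the box under slot_mid, level with the shut lid's top, where the eye's stem (6 mm thick) comes up. The eye is an upright round ring of 5 mm wire, 13 mm inside and 23 mm outside diameter; the axis of its hole runs along the box's y, so the pin's wire crosses it along y. The rules call the ring's centre eye_centre.
- pin_grip (a point): Centre of the bent pin's upright red handle, a block 16 mm (x) by 20 mm (y), 42 mm high; 26 mm above the pin's underside; axes of the pin, z up. Grip it across its x faces. The pin stands on a round foot of 34 mm diameter, 5 mm thick, and weighs about 80 g.
- pin_arc (a point): Centre of the wire's arc, (36, 22, -4) mm from pin_grip in the pin's axes. A brass collar, 20 mm across, runs from the handle along +y and ends level with this point (at x = -36 mm). From it the 5 mm wire bends from +y to +x: a level arc of 36 mm radius about this point, 1.5 rad, clockwise from above. Seated, the eye's centre is 2.5 mm from the collar's face.
- jebena: Black clay coffee pot, 136 mm across, 230 mm high; origin at the centre of its underside. Bystander.
- cup_a: White handleless sini cup, 66 mm across, 48 mm high; origin at the centre of its underside. Bystander.
- cup_b: Second such cup. Bystander.
Things that resemble listed ones, but are neither listed nor needed, are in the scene too. What is shaped like the part that bears pin_grip but blue is not meant.

How it is judged (in metres and radians):
On the way, in this order (a step that is already met when the one before it is completed fails the run):
1. the lid is shut (value of joint lid below 0.03 rad), for 0.2 s.
2. the pin's wire has passed through the eye, lid shut (value of joint lid below 0.03 rad and horizontal distance between eye_centre and pin_arc between 0.029 and 0.043 m and z of eye_centre in the frame of pin_arc between -0.007 and 0.007 m and x of eye_centre in the frame of pin_arc below -0.012 m and y of eye_centre in the frame of pin_arc above -0.004 m), for 0.1 s.
3. the collar is pressed on the eye with at least 5 N for 0.3 s (all of step 2 and y of eye_centre in the frame of pin_arc below 0.008 m and x of eye_centre in the frame of pin_arc below -0.028 m and contact force between pin and eye above 5 N), for 0.3 s.
At the end, for the whole second after the job is handed in: The lid is shut (under 0.03 rad), the pin stands upright (within 0.12 rad) and still on it, its wire through the eye, with the collar's face within 8 mm of the eye's centre (touching is 2.5 mm), released (all of step 2 and y of eye_centre in the frame of pin_arc below 0.008 m and x of eye_centre in the frame of pin_arc below -0.028 m and angle between pin_arc's own z axis and vertical below 0.12 rad and linear speed of pin below 0.02 m/s).
It fails at once if pin and eye pressed together with more than 12 N (contact force between pin and eye above 12 N).
It fails at once if jebena moved more than 25 mm (distance of jebena from where it was at the start of the episode above 0.025 m).
It fails at once if cup_a moved more than 25 mm (distance of cup_a from where it was at the start of the episode above 0.025 m).
It fails at once if cup_b moved more than 25 mm (distance of cup_b from where it was at the start of the episode above 0.025 m).
It also fails if it takes over 72 s, if anything falls off the work surface, if the arm or the gripper's body presses on something with over 40 N, if the wrist force passes 120 N, or if a joint passes its speed limit or range.

## Working session

There is one attempt and no reset: what is moved stays moved. The work goes in short steps, Python scripts to look and compute and a tool call to move; the robot and the scene stay as the last step left them, time stands still between calls to the robot, and variables do not carry over. Pictures are saved under pics/ and viewed, about 8 in all and at most 12, crops included, and the job is handed in when it is done.

Besides the shell and the picture viewer there is one more tool, called after ">>>" by a JSON object that holds its "name" and its "arguments". carry_out: Moves the arm, as the interface text tells. Shift numbers are shares of 0.04 m and turn numbers shares of 4 degrees, none past 1 either way. Its arguments: {"type":"object","properties":{"commands":{"type":"array"},"grip_force":{"type":"number"}},"required":["commands"]}

```bash
mkdir -p pics; python3 - <<'E'
from plant import telemetry, cams, r
import cv2,json,numpy as np
print(telemetry.get_state())
for n in("scene","top"):
    c=cams.capture(n); cv2.imwrite(f"pics/{n}0.png",c["frame"][:,:,::-1])
    np.savez(f"{n}0.npz",**{k:np.array(v) for k,v in c.items()})
    print(n,c["camera_matrix"],c["camera_from_world"])
E
```

```text
{'time_s': 0.0, 'joints': array([-5.23652722e+01,  2.05921289e+01,  6.31169115e-01, -1.84125166e-02,
       -7.01347533e+01, -1.65071433e+01]), 'qd': array([ 0.07622942, -0.01618159,  0.00221962,  0.02869355,  0.06987036,
        0.03650551]), 'joint_torque': array([ 2.14296539e-03, -5.82722032e+01,  2.93049413e+01,  6.99694008e+00,
        6.69937843e-03, -1.22665606e-04]), 'tcp_pos': array([ 0.24310117, -0.62920584,  0.2476004 ]), 'eef_rot': array([ 1.79903314e+02, -1.06025915e-02, -1.58878678e+02]), 'contact_force': array([ 0.16259151, -0.00727218,  0.47592741]), 'moment': array([-0.02026687, -0.05099287, -0.01122546]), 'gripper_width': 0.0874185023869198}
scene [[463.73580596   0.         306.23391148]
 [  0.         463.73580596 201.63912375]
 [  0.           0.           1.        ]] [[ 0.75006508  0.66126858 -0.01123562 -0.43939448]
 [ 0.48788593 -0.56471007 -0.66563492 -0.23769737]
 [-0.44650832  0.49378782 -0.74619294  1.45591222]
 [ 0.          0.          0.          1.        ]]
top [[377.48681434   0.         324.71320305]
 [  0.         377.48681434 193.38120678]
 [  0.           0.           1.        ]] [[ 0.02607344 -0.99960827  0.01017307 -0.01157006]
 [-0.99341252 -0.0270451  -0.11135583  0.60517967]
 [ 0.11158734 -0.00720262 -0.99372853  0.91288324]
 [ 0.          0.          0.          1.        ]]
```

View pics/scene0.png

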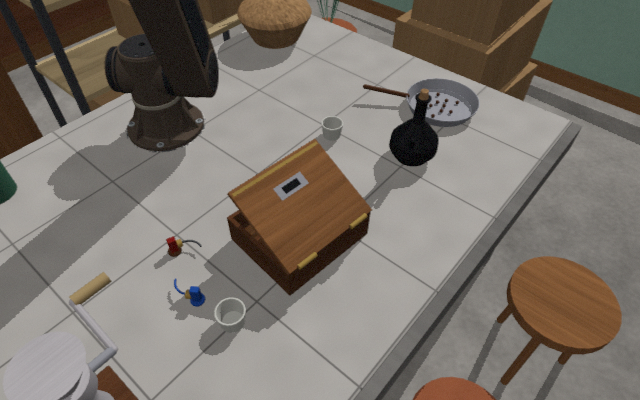

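View pics/top0.png

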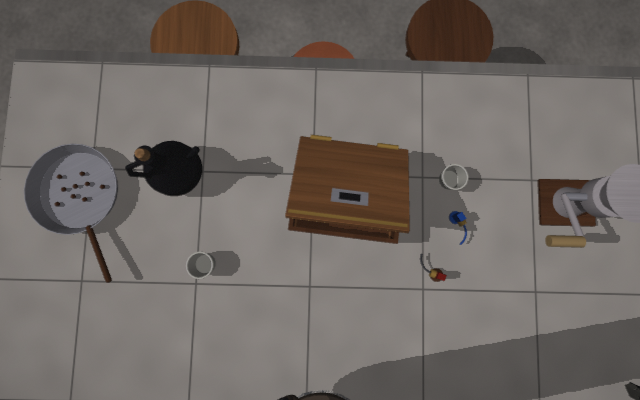

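The scene view shows the half-open rekebot (lid slot at ~(291,186)), the red-handled pin at (175,248), the blue one at (196,298), cups at (332,128) and (230,314), and the jebena at (414,140). In the top view the red pin is at (437,274) and the blue at (457,217). The red one fits the description. I'll confirm it in enlarged crops.

```bash
python3 - <<'E'
import cv2,numpy as np
a=cv2.imread("pics/top0.png");b=cv2.imread("pics/scene0.png")
A=cv2.resize(a[120:290,280:480],None,fx=4,fy=4,interpolation=cv2.INTER_CUBIC)[:600]
cv2.imwrite("pics/c1.png",A[:, :800]); print(A.shape)
B=cv2.resize(b[140:290,160:380],None,fx=3.6,fy=3.6,interpolation=cv2.INTER_CUBIC)
cv2.imwrite("pics/c2.png",B);print(B.shape)
E
```

```text
(600, 800, 3)
(540, 792, 3)
```

View pics/c1.png

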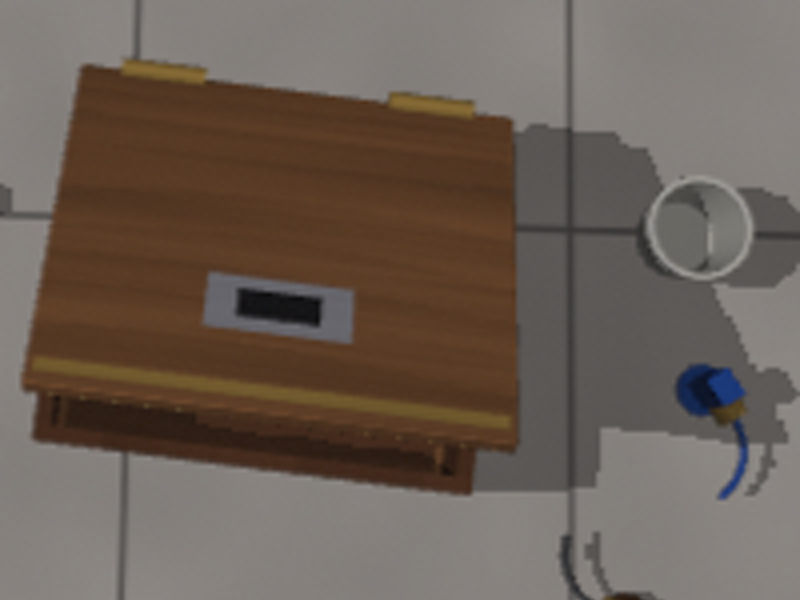

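View pics/c2.png

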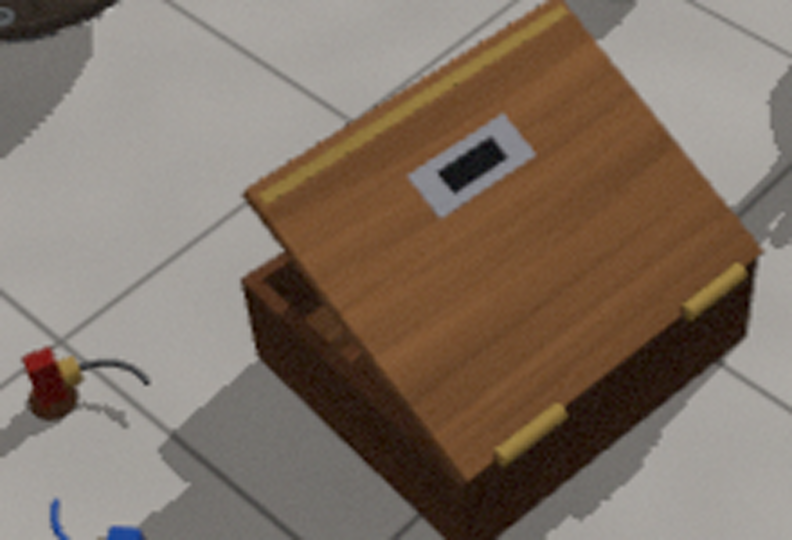

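The crops show the box with its lid raised and the slot plate at (280,307) in the top crop and (472,165) in the scene crop. The red pin has its collar and grey wire intact, so it's the right one; the blue one only resembles it. Next I'll fit the box and enlarge the red pin.

```bash
cat > h.py <<'E'
import numpy as np,cv2
from scipy.optimize import least_squares
C={n:np.load(f"{n}0.npz") for n in("scene","top")}
def proj(n,P):
    P=np.atleast_2d(P);T=C[n]["camera_from_world"];q=(P@T[:3,:3].T+T[:3,3])@C[n]["camera_matrix"].T
    return q[:,:2]/q[:,2:]
def Rz(a): return np.array([[np.cos(a),-np.sin(a),0],[np.sin(a),np.cos(a),0],[0,0,1]])
E
python3 - <<'E'
from h import *
t=lambda u,v:((u+.5)/4-.5+280,(v+.5)/4-.5+120)
s=lambda u,v:((u+.5)/3.6-.5+160,(v+.5)/3.6-.5+140)
# (view,islid,xyz,pix) lid coords as when shut
M=[("top",0,(-110,130,85),t(35,440)),("top",0,(-110,-130,85),t(470,494)),
("top",1,(110,130,97),t(85,66)),("top",1,(110,-130,97),t(513,118)),("top",1,(-45,0,97),t(280,307)),
("top",1,(-110,130,85),t(22,387)),("top",1,(-110,-130,85),t(515,450)),
("scene",1,(-110,-130,97),s(247,191)),("scene",1,(-110,130,97),s(562,0)),("scene",1,(110,130,97),s(762,250)),
("scene",1,(110,-130,97),s(466,480)),("scene",1,(-45,0,97),s(472,165)),("scene",0,(-110,-130,85),s(245,283))]
def res(p,full=0):
    o=[]
    for v,l,P,px in M:
        P=np.array(P)/1000
        if l:
            d=P-[.11,0,.085];a=p[3];d=np.array([d[0]*np.cos(a)+d[2]*np.sin(a),d[1],-d[0]*np.sin(a)+d[2]*np.cos(a)]);P=d+[.11,0,.085]
        o.append(proj(v,Rz(p[2])@P+[p[0],p[1],0])[0]-px)
    return np.ravel(o)
f=least_squares(res,[.5,-.07,-.12,.5],loss="soft_l1")
print(f.x,np.degrees(f.x[2:]));print(res(f.x).reshape(-1,2).round(1).tolist())
a=cv2.imread("pics/top0.png");b=cv2.imread("pics/scene0.png")
A=cv2.resize(a[245:290,410:455],(400,400),interpolation=cv2.INTER_CUBIC)
B=cv2.resize(b[225:265,160:205],(400,356),interpolation=cv2.INTER_CUBIC)
B=cv2.copyMakeBorder(B,0,44,0,0,0);cv2.imwrite("pics/c3.png",np.hstack([A,B]))
E
```

```text
[ 0.60817933 -0.05046748 -0.09925616  0.47629866] [-5.68695908 27.2899031 ]
[[-0.8, 0.0], [0.5, 0.5], [-0.9, -0.8], [0.5, -0.2], [0.0, -0.3], [-0.2, 0.8], [0.3, 0.8], [-0.6, -0.3], [-0.4, -2.1], [1.4, 0.9], [0.8, 1.7], [0.6, 0.4], [-1.1, -0.4]]
```

View pics/c3.png

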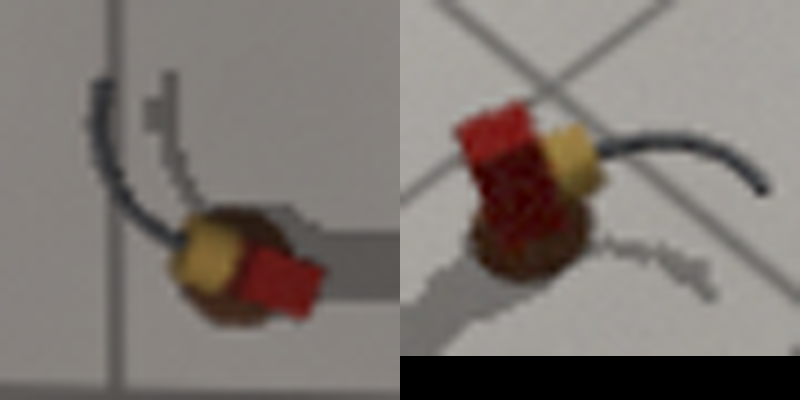

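```bash
python3 - <<'E'
from h import *
k=400/45
t=lambda u,v:((u+.5)/k-.5+410,(v+.5)/k-.5+245)
s=lambda u,v:((u-400+.5)/k-.5+160,(v+.5)/k-.5+225)
e=1.5
tip=(36-36*np.cos(e),22+36*np.sin(e),-4)
m=.75; mid=(36-36*np.cos(m),22+36*np.sin(m),-4)
M=[("top",(0,0,21),t(283,282)),("top",(0,0,-22),t(235,265)),("top",tip,t(102,80)),("top",(0,22,-4),t(180,242)),
("scene",(0,0,21),s(498,133)),("scene",(0,0,-23),s(531,230)),("scene",tip,s(767,190)),("scene",(0,22,-4),s(603,153))]
def res(p): return np.ravel([proj(v,Rz(p[2])@(np.array(P)/1000)+[p[0],p[1],.026])[0]-px for v,P,px in M])
for y0 in(0,1,-1):
    f=least_squares(res,[.4,-.3,y0],loss="soft_l1");print(f.cost,f.x,np.degrees(f.x[2]))
print(res(f.x).reshape(-1,2).round(1).tolist())
B=np.array([.6082,-.0505,0]);R=Rz(-.09926)
for q in[(-45,0,119),(-60,-60,97),(-60,60,97)]:print(q,R@(np.array(q)/1000)+B)
E
```

```text
1.193024313701824 [ 0.40893216 -0.28289363 -0.35251123] -20.19740572895013
1.1930243137018561 [ 0.40893216 -0.28289363 -0.35251124] -20.197406104776313
1.1930243137017837 [ 0.40893216 -0.28289363 -0.35251122] -20.19740531989786
[[-0.0, 0.3], [-0.0, 0.4], [-0.1, 0.6], [0.1, 0.4], [0.5, 0.2], [0.9, 0.2], [0.1, 0.5], [-0.2, 0.7]]
(-45, 0, 119) [ 0.5634215  -0.04604063  0.119     ]
(-60, -60, 97) [ 0.54254951 -0.10425884  0.097     ]
(-60, 60, 97) [0.55444116 0.01515049 0.097     ]
```

>>> {"name": "carry_out", "arguments": {"commands": [0.57,1,0.1,0.94,1,0.57,1,0.1,0.94,1,0.57,1,0.1,0.94,1,0.57,1,0.1,0.94,1,0.57,1,0.1,0.94,1,0.57,1,0.1,0.94,1,0.57,1,0,0.94,1,0.57,1,0,0.94,1], "grip_force": 20}}

```text
time_s: 0.9
tcp_pos: [0.4262, -0.3078, 0.2726]
eef_rot: [-180.0, 0.0, -128.6]
contact_force: [0.9, -0.7, 0.2]
gripper_width: 0.0295
```

>>> {"name": "carry_out", "arguments": {"commands": [0.57,1,0,0.94,1,0.57,1,0,0.94,1,0.57,1,0,0.94,1,0.57,1,0,0.94,1,0.57,1,0,0.94,1,0,0,0,0,1]}}

```text
time_s: 1.5
tcp_pos: [0.5417, -0.1057, 0.2719]
eef_rot: [180.0, 0.0, -109.6]
contact_force: [-0.1, -0.3, -0.7]
gripper_width: 0.0007
```

>>> {"name": "carry_out", "arguments": {"commands": [0,0,-0.75,0,1,0,0,-0.75,0,1,0,0,-0.3,0,1,0,0,-0.3,0,1,0,0,-0.3,0,1,0,0,-0.3,0,1,0,0,-0.3,0,1,0,0,-0.3,0,1]}}

```text
time_s: 2.3
tcp_pos: [0.5398, -0.1097, 0.1399]
eef_rot: [-180.0, 0.0, -110.0]
contact_force: [-0.3, -0.8, 1.6]
gripper_width: 0.0002
```

>>> {"name": "carry_out", "arguments": {"commands": [0,0,-0.2,0,1,0,0,-0.2,0,1,0,0,-0.1,0,1,0,0,0,0,1]}}

```text
time_s: 2.7
tcp_pos: [0.5397, -0.1096, 0.1201]
eef_rot: [180.0, -0.0, -110.0]
contact_force: [0.3, 0.6, -0.7]
gripper_width: 0.0003
```

>>> {"name": "carry_out", "arguments": {"commands": [0,0,-0.025,0,1,0,0,-0.025,0,1,0,0,0,0,1]}}

```text
time_s: 3.0
tcp_pos: [0.5401, -0.1096, 0.1193]
eef_rot: [-179.9, 0.0, -110.0]
contact_force: [-0.8, 0.2, 4.2]
gripper_width: 0.0007
```

>>> {"name": "carry_out", "arguments": {"commands": [0,0,-0.03,0,1,0,0,0,0,1,0,0,0,0,1,-0.3,0,1,0,1,-0.6,0.2,1,0,-1,-0.6,0.3,1,0,-1,-0.4,0.3,0.5,0,-1,0,0,0,0,-1]}}

```text
time_s: 3.8
tcp_pos: [0.4638, -0.0768, 0.2615]
eef_rot: [-179.6, 0.2, -109.9]
contact_force: [0.0, 1.0, 0.2]
gripper_width: 0.0269
```

```bash
python3 - <<'E'
from plant import telemetry, cams, r
from h import *
s=telemetry.get_state();print(s["tcp_pos"],s["eef_rot"],s["joints"])
w=cams.capture("wrist");np.savez("wrist1.npz",pos=s["tcp_pos"],rot=s["eef_rot"],**{k:np.array(v) for k,v in w.items()});print(w["mount"],w["camera_matrix"])
c=cams.capture("top")["frame"][:,:,::-1]
cv2.imwrite("pics/w1.png",w["frame"][:,:,::-1]);cv2.imwrite("pics/top1.png",c)
c=cv2.resize(c[150:230,300:400],(500,400),interpolation=cv2.INTER_CUBIC)
f=cv2.resize(w["frame"][:,:,::-1],(800,500))[:, :]
cv2.imwrite("pics/v1.png",f)
E
```

```text
[ 0.46379045 -0.07676663  0.26146043] [-179.62530647    0.23355407 -109.9228768 ] [ 1.46978798e+01  3.84572620e-02 -2.32082107e+01  2.25863559e-02
 -6.63122961e+01 -3.46305147e+01]
[[-2.20806907e-04 -9.52805329e-01 -3.03581877e-01  8.36382017e-02]
 [ 9.99998511e-01 -7.29938160e-04  1.56360582e-03  1.17306530e-03]
 [-1.71140795e-03 -3.03581080e-01  9.52804072e-01 -1.35713878e-01]
 [ 0.00000000e+00  0.00000000e+00  0.00000000e+00  1.00000000e+00]] [[356.89436297   0.         314.32558932]
 [  0.         356.89436297 197.92860949]
 [  0.           0.           1.        ]]
```

View pics/v1.png

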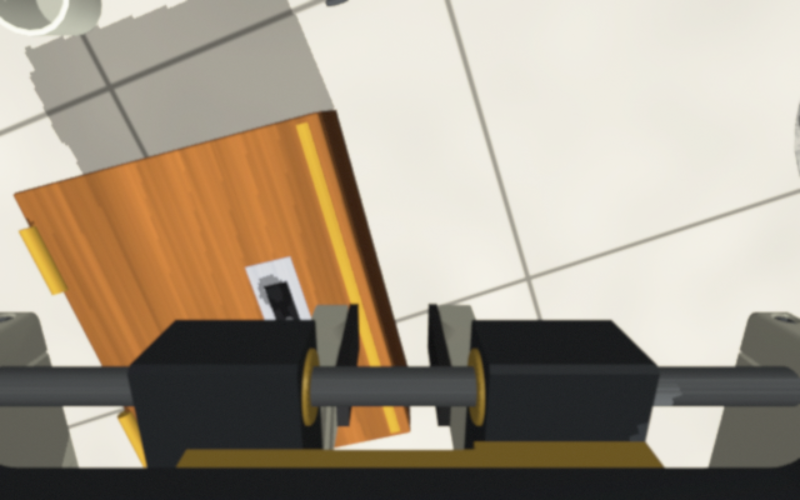

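The wrist view shows the lid flat, with the slot plate at ~(275,290) half hidden by the finger. I'll shift so the eye shows clear of the gripper.

>>> {"name": "carry_out", "arguments": {"commands": [0.75,0.7,0,0,-1,0.75,0.7,0,0,-1,0.75,0.7,0,0,-1,0.75,0.7,-0.2,0,-1,0,0,0,0,-1]}}

```text
time_s: 4.4
tcp_pos: [0.5861, 0.0367, 0.2452]
eef_rot: [179.8, -0.2, -109.9]
contact_force: [-1.0, -0.5, -1.3]
gripper_width: 0.0746
```

```bash
cat >> h.py <<'E'
from scipy.spatial.transform import Rotation as Ro
def grab(cams,telemetry,name):
    s=telemetry.get_state();w=cams.capture("wrist")
    cv2.imwrite(f"pics/{name}.png",w["frame"][:,:,::-1])
    np.savez(f"{name}.npz",pos=s["tcp_pos"],rot=s["eef_rot"],mount=w["mount"],K=w["camera_matrix"]);return s,w
def wT(name):
    d=np.load(f"{name}.npz");T=np.eye(4);T[:3,:3]=Ro.from_euler("xyz",d["rot"],degrees=True).as_matrix();T[:3,3]=d["pos"]
    return T@d["mount"],d["K"]
def wproj(name,P):
    T,K=wT(name);q=np.linalg.inv(T)@np.append(P,1);q=K@q[:3];return q[:2]/q[2]
def wback(name,px,z):
    T,K=wT(name);d=T[:3,:3]@np.linalg.solve(K,[px[0],px[1],1]);return T[:3,3]+d*(z-T[2,3])/d[2]
E
python3 - <<'E'
from plant import telemetry, cams, r
from h import *
s,w=grab(cams,telemetry,"w2");print(s["tcp_pos"],s["eef_rot"])
p=wproj("w2",[.5634,-.0460,.108]);print(p)
u,v=int(np.clip(p[0]-50,0,540)),int(np.clip(p[1]-37,0,325));print(u,v)
c=w["frame"][v:v+75,u:u+100,::-1]
cv2.imwrite("pics/v2.png",cv2.resize(c,(800,600),interpolation=cv2.INTER_CUBIC))
E
```

```text
[0.58614756 0.03674352 0.24519697] [ 1.79786191e+02 -1.73006544e-01 -1.09910276e+02]
[302.04269621  82.0615205 ]
252 45
```

View pics/v2.png

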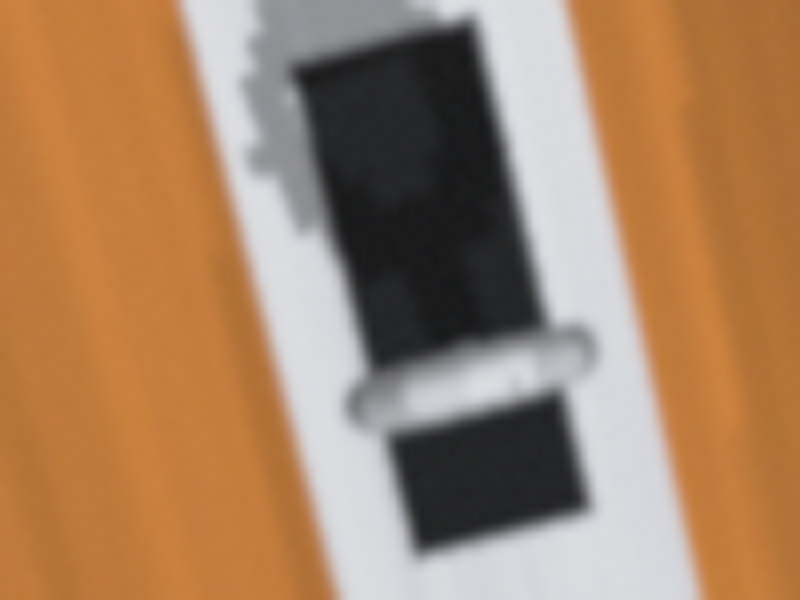

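The ring shows clearly at crop (352,408)–(594,345), with slot corners (295,75), (472,22), (588,510) and (415,552). Compared with the slot centre, the eye is well towards +y.

```bash
python3 - <<'E'
from h import *
px=lambda u,v:((u+.5)/8-.5+252,(v+.5)/8-.5+45)
sl=[wback("w2",px(*q),.097) for q in[(295,75),(472,22),(588,510),(415,552)]]
c=np.mean(sl,0);print("slot",c,np.linalg.norm(np.diff(sl,axis=0),axis=1))
a=sl[0]+sl[1]-sl[2]-sl[3];yaw=np.arctan2(-a[1],-a[0])-np.pi/2;print("yaw",np.degrees(yaw))
e=[wback("w2",px(*q),.119) for q in[(352,408),(594,345)]]
E=np.mean(e,0);print("eye",E,np.linalg.norm(e[0]-e[1]),np.degrees(np.arctan2(*(e[0]-e[1])[[1,0]])))
for Y in(yaw,-.0993):
  print("eye rel slot in box",Rz(Y).T@(E-c))
print("eye from nominal",Rz(-.0993).T@(E-[.5634,-.0460,.119]))
E
```

```text
slot [ 0.55996535 -0.04526997  0.097     ] [0.01701261 0.04505239 0.0172257 ]
yaw -5.824322622414409
eye [ 0.55970549 -0.03774173  0.119     ] 0.021964488186692357 -5.92701316360474
eye rel slot in box [-0.00102247  0.007463    0.022     ]
eye rel slot in box [-0.00100491  0.00746539  0.022     ]
eye from nominal [-0.00449501  0.00785132  0.        ]
```

>>> {"name": "carry_out", "arguments": {"commands": [-0.55,-1,0,0,-1,-0.55,-1,0,0,-1,-0.55,-1,0,0,-1,-0.55,-1,0,0,-1,-0.55,-1,0,0,-1,-0.55,-1,0,0,-1,-0.55,-1,0,0,-1,-0.6,-1,0,0,-1]}}

```text
time_s: 5.25
tcp_pos: [0.4037, -0.2874, 0.2488]
eef_rot: [180.0, -0.0, -110.0]
contact_force: [1.1, -0.7, -0.3]
gripper_width: 0.0879
```

>>> {"name": "carry_out", "arguments": {"commands": [0,0,-0.8,0,-1,0,0,-0.8,0,-1,0,0,-0.8,0,-1,0,0,0,0,-1]}}

```text
time_s: 5.65
tcp_pos: [0.4019, -0.2852, 0.1491]
eef_rot: [179.5, -0.0, -110.1]
contact_force: [-0.9, 0.1, 0.7]
gripper_width: 0.0876
```

```bash
python3 - <<'E'
from plant import telemetry, cams, r
from h import *
s,w=grab(cams,telemetry,"w3");print(s["tcp_pos"],s["eef_rot"],s["gripper_width"])
print(wproj("w3",[.409,-.283,.047]),wproj("w3",[.409,-.283,.005]))
cv2.imwrite("pics/v3.png",w["frame"][:,:,::-1])
E
```

```text
[ 0.40185374 -0.28520376  0.14914851] [ 1.79504293e+02 -3.45228024e-03 -1.10119425e+02] 0.08764106635153202
[302.51023621 214.59838788] [303.59256136 196.81512691]
```

View pics/v3.png

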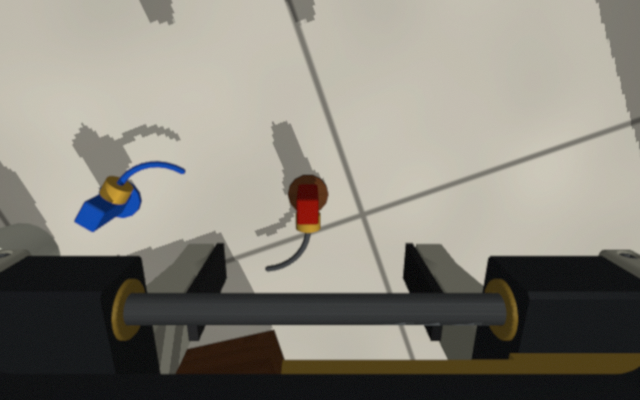

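The red handle is at ~(308,205) with its foot at (308,193). It stands square in the jaws, so the yaw is right. I'll refine the position from the foot.

```bash
python3 - <<'E'
from h import *
im=cv2.imread("pics/w3.png").astype(int);b,g,r_=im[:,:,0],im[:,:,1],im[:,:,2]
m=((r_>60)&(g<.45*r_)&(b<.45*r_));m[:170]=0;m[240:]=0;m[:,:280]=0;m[:,340:]=0
ys,xs=np.nonzero(m);print(xs.min(),xs.max(),ys.min(),ys.max())
m2=m&(r_>150);ys,xs=np.nonzero(m2);print("top",xs.min(),xs.max(),ys.min(),ys.max(),xs.mean(),ys.mean())
print(wback("w3",(xs.mean(),ys.mean()),.047),wback("w3",(308,193.5),.005),wback("w3",(308,193.5),.003))
E
```

```text
296 318 184 223Traceback (most recent call last):
  File "<stdin>", line 5, in <module>
    return umr_minimum(a, axis, None, out, keepdims, initial, where)
ValueError: zero-size array to reduction operation minimum which has no identity
```

```bash
python3 - <<'E'
from h import *
im=cv2.imread("pics/w3.png").astype(int)
print(im[182:226:2,307,2]);print(im[212,292:322,2])
for v in(210,211,212):print(wback("w3",(307.3,v),.047))
print(wback("w3",(308,193.5),.005))
E
```

```text
[ 57  63  67  68  67  68  67  69  76 108 137 140 140 141 141 142 141 142
 143 142 144 152]
[127 132 132 118 101 107 125 137 140 140 140 140 140 142 142 142 142 142
 141 143 143 141 141 142 138 129 115 133 170 193]
[ 0.40460161 -0.28506229  0.047     ]
[ 0.4048642  -0.28435901  0.047     ]
[ 0.40512726 -0.28365446  0.047     ]
[ 0.40460848 -0.28441164  0.005     ]
```

>>> {"name": "carry_out", "arguments": {"commands": [0.1,0.03,-0.75,0,-1,0,0,-0.75,0,-1,0,0,-0.75,0,-1,0,0,-0.7,0,-1,0,0,0,0,-1], "grip_force": 20}}

```text
time_s: 6.2
tcp_pos: [0.4086, -0.2842, 0.0339]
eef_rot: [179.8, -0.0, -110.0]
contact_force: [-0.5, -0.2, 0.2]
gripper_width: 0.0871
```

>>> {"name": "carry_out", "arguments": {"commands": [0,0,0,0,0.7,0,0,0,0,0.7,0,0,0,0,1,0,0,0,0,1,0,0,0,0,1,0,0,0,0,1,0,0,0,0,1,0,0,0,0,1]}}

```text
time_s: 7.0
tcp_pos: [0.4097, -0.2844, 0.0354]
eef_rot: [180.0, -0.0, -110.0]
contact_force: [0.4, 0.7, -0.2]
gripper_width: 0.0293
```

>>> {"name": "carry_out", "arguments": {"commands": [0,0,0,0,1,0,0,0,0,1,0,0,0,0,1,0,0,0,0,1,0,0,0,0,1]}}

```text
time_s: 7.5
tcp_pos: [0.4097, -0.2844, 0.0353]
eef_rot: [180.0, 0.0, -110.0]
contact_force: [0.6, -0.5, -0.4]
gripper_width: 0.0158
```

>>> {"name": "carry_out", "arguments": {"commands": [0,0,0.2,0,1,0,0,0.5,0,1,0,0,0,0,1]}}

```text
time_s: 7.8
tcp_pos: [0.4113, -0.2849, 0.0658]
eef_rot: [-179.8, 0.0, -110.0]
contact_force: [0.8, -0.7, -1.1]
gripper_width: 0.0159
```

>>> {"name": "carry_out", "arguments": {"commands": [0,0,1,1,1,0,0,1,1,1,0,0,1,1,1,0.5,0.47,0,1,1,0.5,0.47,0,1,1,0.5,0.47,0,1,1,0.5,0.47,0,1,1,0.5,0.47,0,1,1]}}

```text
time_s: 8.6
tcp_pos: [0.5103, -0.1895, 0.1834]
eef_rot: [-180.0, 0.0, -77.8]
contact_force: [0.1, -0.5, -0.7]
gripper_width: 0.016
```

>>> {"name": "carry_out", "arguments": {"commands": [0.5,0.47,0,1,1,0.5,0.47,0,1,1,0.5,0.47,0,1,1,0.5,0.47,0,1,1,0.5,0.47,0,1,1,0,0,0,1,1,0,0,0,1,1,0,0,0,1,1]}}

```text
time_s: 9.4
tcp_pos: [0.6096, -0.096, 0.1829]
eef_rot: [180.0, 0.0, -45.8]
contact_force: [0.6, 0.4, -1.1]
gripper_width: 0.016
```

>>> {"name": "carry_out", "arguments": {"commands": [0,0,0,1,1,0,0,0,1,1,0,0,0,1,1,0,0,0,1,1,0,0,0,1,1,0,0,0,1,1,0,0,0,1,1,0,0,0,1,1]}}

```text
time_s: 10.2
tcp_pos: [0.6095, -0.0963, 0.1831]
eef_rot: [-180.0, 0.0, -13.8]
contact_force: [-0.0, 0.8, -1.1]
gripper_width: 0.0156
```

>>> {"name": "carry_out", "arguments": {"commands": [0,0,0,1,1,0,0,0,0,1,0,0,0,0,1,0,0,0,0,1]}}

```text
time_s: 10.6
tcp_pos: [0.6097, -0.0964, 0.1833]
eef_rot: [-180.0, 0.0, -10.1]
contact_force: [0.4, 0.4, -1.3]
gripper_width: 0.0159
```

>>> {"name": "carry_out", "arguments": {"commands": [0.1,-0.05,-0.5,0.1,1,0,0,-0.5,0,1,0,0,-0.2,0,1,0,0,0,0,1,0,0,0,0,1]}}

```text
time_s: 11.1
tcp_pos: [0.6141, -0.0984, 0.136]
eef_rot: [180.0, -0.0, -9.6]
contact_force: [-0.1, -0.5, -0.6]
gripper_width: 0.0158
```

```bash
python3 - <<'E'
from plant import telemetry, cams, r
from h import *
s,w=grab(cams,telemetry,"w4");print(s["tcp_pos"],s["eef_rot"],s["contact_force"])
O=[]
for n in("top","scene"):
    f=cams.capture(n)["frame"][:,:,::-1];cv2.imwrite(f"pics/{n}4.png",f)
    p=proj(n,[.575,-.05,.12])[0];u,v=int(p[0]-25),int(p[1]-25);print(n,u,v)
    O.append(cv2.resize(f[v:v+50,u:u+50],(400,400),interpolation=cv2.INTER_CUBIC))
cv2.imwrite("pics/v4.png",np.hstack(O))
E
```

```text
[ 0.6141015  -0.0984367   0.13601061] [ 1.79989998e+02 -3.34820810e-02 -9.59609730e+00] [-0.10653128 -0.47190341 -0.63500514]
top 323 178
scene 263 172
```

View pics/v4.png

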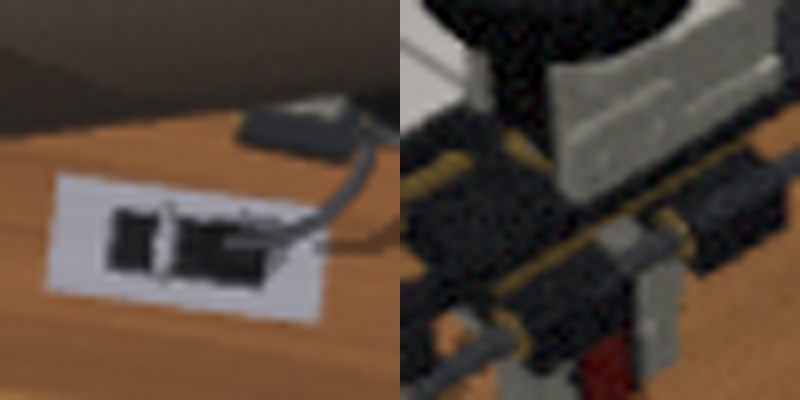

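Top crop: eye ring as a bar at ~(164,245), wire tip at (228,242) pointing at it, about 18 mm short. I'll check the lateral fit with an enlarged crop and model overlay.

```bash
python3 - <<'E'
from h import *
f=cv2.imread("pics/top4.png");u0,v0,k=332,197,24
c=cv2.resize(f[v0:v0+25,u0:u0+32],None,fx=k,fy=k,interpolation=cv2.INTER_CUBIC)
E=np.array([.5634,-.038,.119]);b=-.0993;R=Rz(b)
def mk(P,col):
    p=(proj("top",P)[0]-[u0,v0]+.5)*k;print(p.round());cv2.drawMarker(c,tuple(int(i) for i in p),col,cv2.MARKER_CROSS,14,1)
for a in np.linspace(0,2*np.pi,13):mk(E+R@[.009*np.cos(a),0,.009*np.sin(a)],(0,0,255))
T=np.array([.6141,-.0984,.136]);ph=np.radians(80.4)
g=T+Rz(ph)@[0,.001,-.0093]   # grip z = 26-35.3
for t in(1.5,1.2,.9):mk(g+Rz(ph)@[.036-.036*np.cos(t),.022+.036*np.sin(t),-.004],(0,255,0))
cv2.imwrite("pics/v5.png",c)
E
```

```text
[295. 183.]
[297. 191.]
[295. 223.]
[290. 270.]
[283. 318.]
[277. 355.]
[273. 371.]
[271. 361.]
[274. 329.]
[278. 283.]
[285. 236.]
[291. 199.]
[295. 183.]
[472. 298.]
[586. 295.]
[694. 258.]
```

View pics/v5.png

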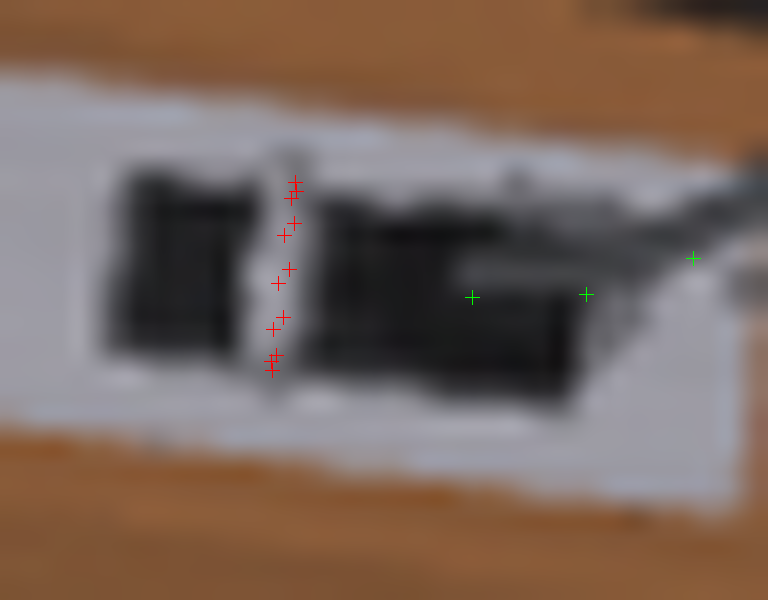

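Lateral check: the eye matches the model within ~0.5 mm. The wire tip really sits ~3 mm further +x at (462,265) than the model's (472,298), so I'll correct the in-grip offset and compute the orbit.

```bash
cat > plan.py <<'E'
from h import *
E=np.array([.5639,-.0377]);b=-.0993;Rb=Rz(b)[:2,:2];d=np.array([.0014,-.0019])
def tcp(rel,dy=0.): # rel deg of pin yaw to box; dy: eye-frame y shift of arc centre
    C=E+Rb@[.036,dy]
    return C+Rz(b+np.radians(rel))[:2,:2]@(np.array([-.036,-.022])-d)
E
python3 - <<'E'
from plan import *
now=np.array([.6141,-.0984])
for dy in(-.017,0,.003):print(dy,tcp(85.94,dy),(tcp(85.94,dy)-now)/.04)
p=tcp(85.94,.002)
for i in range(1,23):
    q=tcp(85.94-4*i if i<22 else 0,.002*(1-i/22)-.002*(i/22));print(i,((q-p)/.04).round(3),q.round(4));p=q
print("yaw final",np.degrees(b)-90)
E
```

```text
-0.017 [ 0.61151371 -0.09844878] [-0.06465732 -0.0012195 ]
0 [ 0.61319903 -0.08153253] [-0.02252415  0.42168687]
0.003 [ 0.61349644 -0.0785473 ] [-0.01508888  0.49631741]
1 [-0.071 -0.026] [ 0.6105 -0.0806]
2 [-0.073 -0.021] [ 0.6076 -0.0814]
3 [-0.074 -0.015] [ 0.6047 -0.082 ]
4 [-0.074 -0.01 ] [ 0.6017 -0.0824]
5 [-0.075 -0.005] [ 0.5987 -0.0826]
6 [-0.074 -0.   ] [ 0.5957 -0.0826]
7 [-0.074  0.005] [ 0.5928 -0.0824]
8 [-0.073  0.01 ] [ 0.5899 -0.082 ]
9 [-0.072  0.015] [ 0.587  -0.0814]
10 [-0.07  0.02] [ 0.5842 -0.0806]
11 [-0.068  0.025] [ 0.5814 -0.0796]
12 [-0.066  0.03 ] [ 0.5788 -0.0784]
13 [-0.064  0.034] [ 0.5763 -0.077 ]
14 [-0.061  0.038] [ 0.5738 -0.0755]
15 [-0.058  0.043] [ 0.5715 -0.0738]
16 [-0.054  0.046] [ 0.5694 -0.0719]
17 [-0.051  0.05 ] [ 0.5673 -0.0699]
18 [-0.047  0.053] [ 0.5655 -0.0678]
19 [-0.042  0.057] [ 0.5638 -0.0655]
20 [-0.038  0.059] [ 0.5622 -0.0632]
21 [-0.034  0.062] [ 0.5609 -0.0607]
22 [-0.015  0.028] [ 0.5603 -0.0596]
yaw final -95.68947090564907
```

>>> {"name": "carry_out", "arguments": {"commands": [-0.065,0,-0.06,0,1,0,0,0,0,1,0.012,0.118,0,0,1,0.012,0.118,0,0,1,0.012,0.118,0,0,1,0,0,0,0,1]}}

```text
time_s: 11.85
tcp_pos: [0.6127, -0.0835, 0.133]
eef_rot: [-180.0, -0.0, -9.5]
contact_force: [-0.1, 0.4, -1.3]
gripper_width: 0.0162
```

>>> {"name": "carry_out", "arguments": {"commands": [0.012,0.118,0,0,1,0,0,0,0,1,0,0,0,0,1]}}

```text
time_s: 12.15
tcp_pos: [0.6131, -0.0794, 0.133]
eef_rot: [180.0, 0.0, -9.6]
contact_force: [-0.2, 0.7, -1.3]
gripper_width: 0.0159
```

>>> {"name": "carry_out", "arguments": {"commands": [-0.071,-0.026,0,-1,1,-0.073,-0.021,0,-1,1,-0.074,-0.015,0,-1,1,0,0,0,0,1]}}

```text
time_s: 12.55
tcp_pos: [0.604, -0.0822, 0.133]
eef_rot: [180.0, 0.0, -21.7]
contact_force: [0.8, 0.0, -0.7]
gripper_width: 0.0162
```

>>> {"name": "carry_out", "arguments": {"commands": [-0.074,-0.01,0,-1,1,-0.075,-0.005,0,-1,1,-0.074,0,0,-1,1,0,0,0,0,1]}}

```text
time_s: 12.95
tcp_pos: [0.5952, -0.0827, 0.133]
eef_rot: [-180.0, 0.0, -33.5]
contact_force: [-0.4, -0.5, -0.3]
gripper_width: 0.0159
```

```bash
python3 - <<'E'
from plant import telemetry, cams, r
from h import *
s=telemetry.get_state();print(s["tcp_pos"],s["eef_rot"],s["contact_force"],s["moment"])
f=cams.capture("top")["frame"][:,:,::-1];cv2.imwrite("pics/top6.png",f);u0,v0,k=328,190,20
cv2.imwrite("pics/v6.png",cv2.resize(f[v0:v0+30,u0:u0+40],None,fx=k,fy=k,interpolation=cv2.INTER_CUBIC))
E
```

```text
[ 0.59524894 -0.08269656  0.13303619] [-1.79998646e+02  8.74136730e-04 -3.35488602e+01] [-0.36520653 -0.51042132 -0.31826279] [-0.07291305  0.16659361  0.02108301]
```

View pics/v6.png

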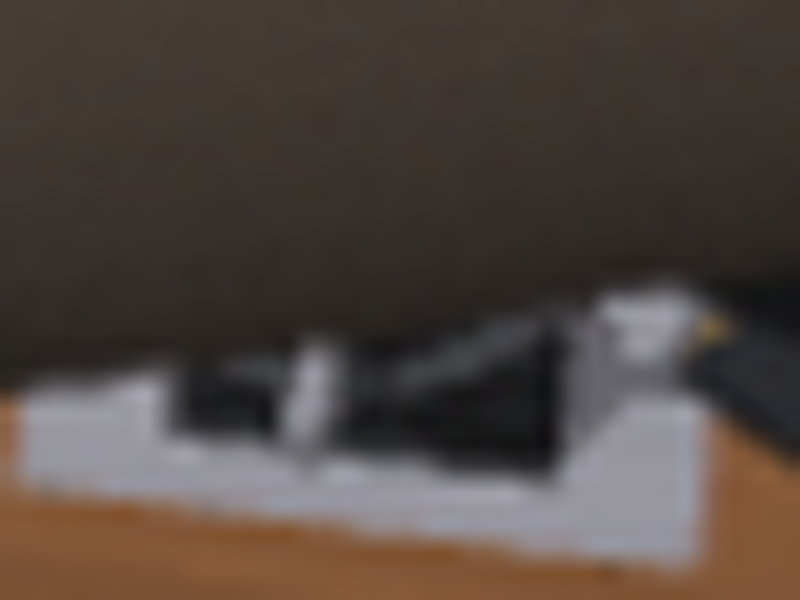

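The wire is through the ring: it is visible right of it at (420,370) and emerging left at (240,370), with no contact force. Continuing the orbit, easing back a little so the collar stays clear.

>>> {"name": "carry_out", "arguments": {"commands": [-0.074,0,0,-1,1,-0.073,0.004,0,-1,1,-0.072,0.009,0,-1,1,0,0,0,0,1]}}

```text
time_s: 13.4
tcp_pos: [0.5866, -0.0821, 0.133]
eef_rot: [180.0, 0.0, -45.5]
contact_force: [-0.0, 0.1, -0.3]
gripper_width: 0.0158
```

>>> {"name": "carry_out", "arguments": {"commands": [-0.07,0.014,0,-1,1,-0.068,0.019,0,-1,1,-0.066,0.024,0,-1,1,-0.064,0.028,0,-1,1,0,0,0,0,1]}}

```text
time_s: 13.9
tcp_pos: [0.576, -0.0786, 0.133]
eef_rot: [-180.0, -0.0, -61.4]
contact_force: [0.4, 0.1, -0.8]
gripper_width: 0.0162
```

>>> {"name": "carry_out", "arguments": {"commands": [-0.061,0.032,0,-1,1,-0.058,0.037,0,-1,1,-0.054,0.04,0,-1,1,0,0,0,0,1]}}

```text
time_s: 14.3
tcp_pos: [0.5691, -0.0743, 0.133]
eef_rot: [-180.0, -0.0, -73.4]
contact_force: [0.2, -0.3, -1.0]
gripper_width: 0.016
```

>>> {"name": "carry_out", "arguments": {"commands": [-0.051,0.044,0,-1,1,-0.047,0.047,0,-1,1,-0.042,0.051,0,-1,1,0,0,0,0,1]}}

```text
time_s: 14.7
tcp_pos: [0.5636, -0.0686, 0.133]
eef_rot: [-180.0, -0.0, -85.4]
contact_force: [0.4, -0.6, -1.8]
gripper_width: 0.0157
```

>>> {"name": "carry_out", "arguments": {"commands": [-0.038,0.053,0,-1,1,-0.034,0.056,0,-1,1,-0.015,0.02,0,-0.5,1,0,0,0,0,1,0,0,0,0,1]}}

```text
time_s: 15.2
tcp_pos: [0.5602, -0.0635, 0.133]
eef_rot: [-180.0, -0.0, -95.4]
contact_force: [-0.3, -0.5, -0.9]
gripper_width: 0.0158
```

>>> {"name": "carry_out", "arguments": {"commands": [0.004,0.038,0,0,1,0,0,0,0,1,0,0,0,0,1], "grip_force": 30}}

```text
time_s: 15.5
tcp_pos: [0.5601, -0.062, 0.133]
eef_rot: [-180.0, -0.0, -95.5]
contact_force: [-0.6, -1.3, -0.5]
gripper_width: 0.0161
```

>>> {"name": "carry_out", "arguments": {"commands": [0.0015,0.0125,0,0,1,0,0,0,0,1]}}

```text
time_s: 15.7
tcp_pos: [0.5601, -0.0616, 0.133]
eef_rot: [-180.0, -0.0, -95.6]
contact_force: [0.1, -1.6, -0.2]
gripper_width: 0.0158
```

>>> {"name": "carry_out", "arguments": {"commands": [0.0015,0.0125,0,0,1,0,0,0,0,1]}}

```text
time_s: 15.9
tcp_pos: [0.5602, -0.0612, 0.133]
eef_rot: [180.0, -0.0, -95.6]
contact_force: [0.2, -2.5, -1.0]
gripper_width: 0.0158
```

>>> {"name": "carry_out", "arguments": {"commands": [0.0015,0.0125,0,0,1,0,0,0,0,1]}}

```text
time_s: 16.1
tcp_pos: [0.5602, -0.0608, 0.133]
eef_rot: [180.0, -0.0, -95.6]
contact_force: [0.3, -4.2, -0.5]
gripper_width: 0.0162
```

>>> {"name": "carry_out", "arguments": {"commands": [0.0015,0.0125,0,0,1,0,0,0,0,1]}}

```text
time_s: 16.3
tcp_pos: [0.5602, -0.0604, 0.133]
eef_rot: [180.0, -0.0, -95.6]
contact_force: [-0.4, -6.1, -1.0]
gripper_width: 0.0156
```

>>> {"name": "carry_out", "arguments": {"commands": [0.001,0.01,0,0,1,0,0,0,0,1]}}

```text
time_s: 16.5
tcp_pos: [0.5602, -0.0602, 0.133]
eef_rot: [180.0, -0.1, -95.6]
contact_force: [0.3, -7.4, -1.5]
gripper_width: 0.0161
```

>>> {"name": "carry_out", "arguments": {"commands": [0,0.004,0,0,1,0,0,0,0,1,0,0,0,0,1,0,0,0,0,1]}}

```text
time_s: 16.9
tcp_pos: [0.5602, -0.0602, 0.133]
eef_rot: [180.0, -0.1, -95.6]
contact_force: [0.3, -8.3, -2.0]
gripper_width: 0.0155
```

>>> {"name": "carry_out", "arguments": {"commands": [0,0,0,0,1,0,0,0,0,1,0,0,0,0,1]}}

```text
time_s: 17.2
tcp_pos: [0.5602, -0.0602, 0.133]
eef_rot: [180.0, -0.1, -95.6]
contact_force: [1.0, -7.7, -0.7]
gripper_width: 0.0159
```

>>> {"name": "carry_out", "arguments": {"commands": [-0.003,-0.03,0,0,1,-0.003,-0.025,0,0,1,0,0,0,0,1]}}

```text
time_s: 17.5
tcp_pos: [0.5601, -0.0615, 0.1329]
eef_rot: [-180.0, 0.0, -95.6]
contact_force: [-0.4, -2.9, -1.7]
gripper_width: 0.0159
```

>>> {"name": "carry_out", "arguments": {"commands": [0,0,-0.012,0,1,0,0,0,0,1]}}

```text
time_s: 17.7
tcp_pos: [0.5602, -0.0615, 0.1325]
eef_rot: [-180.0, 0.0, -95.6]
contact_force: [-0.7, -1.9, -0.6]
gripper_width: 0.0157
```

>>> {"name": "carry_out", "arguments": {"commands": [0,0,-0.012,0,1,0,0,0,0,1]}}

```text
time_s: 17.9
tcp_pos: [0.5602, -0.0615, 0.1322]
eef_rot: [-180.0, 0.0, -95.6]
contact_force: [-0.4, -2.1, 2.7]
gripper_width: 0.0159
```

>>> {"name": "carry_out", "arguments": {"commands": [-0.002,-0.025,0,0,1,0,0,0,0,1,0,0,0,0,1]}}

```text
time_s: 18.2
tcp_pos: [0.5603, -0.0623, 0.1322]
eef_rot: [-180.0, 0.0, -95.6]
contact_force: [-1.2, 2.0, 4.1]
gripper_width: 0.0157
```

>>> {"name": "carry_out", "arguments": {"commands": [0,0,0,0,0.4,0,0,0,0,0.4,0,0,0,0,0.2,0,0,0,0,0,0,0,0,0,-0.2,0,0,0,0,-0.2]}}

```text
time_s: 18.8
tcp_pos: [0.56, -0.0626, 0.1319]
eef_rot: [180.0, -0.0, -95.6]
contact_force: [-0.5, 0.1, -0.6]
gripper_width: 0.0504
```

Released. Lifting straight up, then clear of the view for a check.

>>> {"name": "carry_out", "arguments": {"commands": [0,0,0.25,0,-0.3,0,0,0.5,0,-0.3,0,0,1,0,-0.3,0,0,1,0,-0.3,-0.3,0.8,0,0,-0.3,-0.3,0.9,0,0,-0.3,0,0.6,0,0,-0.3,0,0,0,0,-0.3]}}

```text
time_s: 19.6
tcp_pos: [0.536, 0.0316, 0.2433]
eef_rot: [-179.9, 0.1, -95.4]
contact_force: [0.9, -0.3, 0.1]
gripper_width: 0.057
```

>>> {"name": "carry_out", "arguments": {"commands": [0,0,0,0,-0.3,0,0,0,0,-0.3]}}

```text
time_s: 19.8
tcp_pos: [0.536, 0.029, 0.2423]
eef_rot: [-180.0, -0.0, -95.6]
contact_force: [-0.6, 0.6, 0.2]
gripper_width: 0.0568
```

```bash
python3 - <<'E'
from plant import telemetry, cams, r
from h import *
s,w=grab(cams,telemetry,"w7");print(s["tcp_pos"],s["eef_rot"])
p=wproj("w7",[.563,-.05,.12]);print(p)
f=w["frame"][:,:,::-1];u=int(np.clip(p[0]-60,0,520));v=int(np.clip(p[1]-50,0,300))
A=cv2.resize(f[v:v+100,u:u+120],(480,400),interpolation=cv2.INTER_CUBIC);print(u,v)
g=cams.capture("scene")["frame"][:,:,::-1];q=proj("scene",[.563,-.05,.115])[0];a,b=int(q[0])-25,int(q[1])-32
B=cv2.resize(g[b:b+64,a:a+50],(312,400),interpolation=cv2.INTER_CUBIC);print(a,b)
cv2.imwrite("pics/v7.png",np.hstack([A,B]))
T=cams.capture("top")["frame"][:,:,::-1];cv2.imwrite("pics/top7.png",T);t0=cv2.imread("pics/top0.png")
for n,(x,y) in dict(jeb=(172,168),cupa=(200,265),cupb=(455,178)).items():
    print(n,np.abs(T[y-18:y+18,x-18:x+18].astype(int)-t0[y-18:y+18,x-18:x+18]).mean().round(1))
E
```

```text
[0.536049   0.02898015 0.24231202] [-1.79990446e+02 -1.32715710e-04 -9.55968508e+01]
[262.06765445  95.15030017]
202 45
259 164
jeb 4.2
cupa 53.0
cupb 27.7
```

View pics/v7.png

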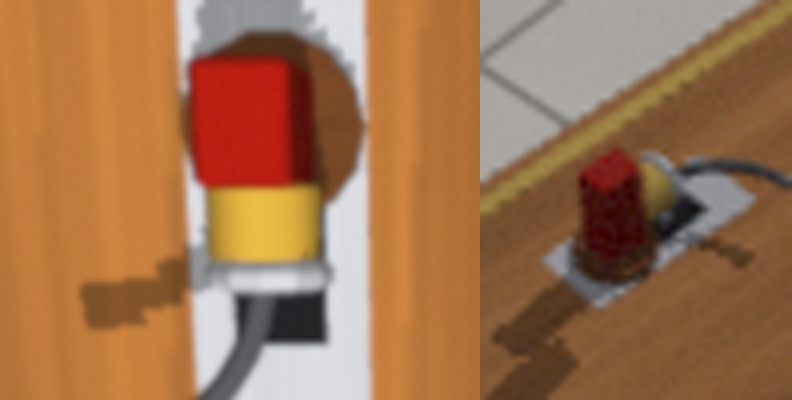

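The pin stands upright with the collar face against the ring (wrist crop (270,268)) and the wire emerging through it. The image differences at the cups may only be arm or shadow, so I'll check by template matching.

```bash
python3 - <<'E'
from plant import telemetry, cams
import cv2
for n,D in dict(top=dict(jeb=(172,168),c1=(200,265),c2=(455,178)),scene=dict(jeb=(414,140),c1=(332,128),c2=(230,314))).items():
    o=cv2.imread(f"pics/{n}0.png");f=cams.capture(n)["frame"][:,:,::-1].copy()
    for k,(x,y) in D.items():
        h=15 if k!="jeb" else 25
        m=cv2.matchTemplate(f[y-h-25:y+h+25,x-h-25:x+h+25],o[y-h:y+h,x-h:x+h],cv2.TM_CCOEFF_NORMED)
        _,s,_,l=cv2.minMaxLoc(m);print(n,k,round(s,2),l[0]-25,l[1]-25)
s=telemetry.get_state();print(s["time_s"],s["contact_force"])
E
```

```text
top jeb 1.0 0 0
top c1 0.36 -2 18
top c2 0.62 0 0
scene jeb 0.99 0 0
scene c1 0.54 -2 -10
scene c2 0.78 0 0
20.05 [-0.38298055  0.59233333  1.02440039]
```

```bash
python3 - <<'E'
import cv2,numpy as np
from plant import cams
a=cv2.imread("pics/top0.png",0);b=cams.capture("top")["frame"][:,:,::-1].copy();g=cv2.cvtColor(b,cv2.COLOR_BGR2GRAY)
print("old");print(a[235:300:4,160:262:5]);print("new");print(g[235:300:4,160:262:5])
E
```

```text
old
[[128 129 132 131 132 132 131 130 122 129 128 128 129 131 132 134 135 135
  134 135 135]
 [128 129 129 131 132 131 131 130 124 129 128 128 129 130 131 134 135 135
  135 135 134]
 [128 128 128 131 130 131 131 129 127 128 128 128 128 129 131 132 134 134
  134 134 134]
 [127 128 128 131 130 132 131 128 129 128 128 128 128 129 130 132 133 135
  134 134 134]
 [128 129 129 131 132 131 130 131 136 126 127 123  85  85  87 132 133 135
  134 135 133]
 [127 129 129 131 131 130 142  78  80 104  66  84  85  85  87  88 133 135
  134 135 134]
 [127 128 130 130 130 130  78  78 104 104 145  81  85  86  87  87 126 132
  133 133 132]
 [128 129 129 130 131 129  75  84 104 104 103  71  85  85  86  86 124 133
  133 134 133]
 [129 130 130 130 130 130  72  70 104 103 105  84  85  86  85  87 132 131
  132 132 133]
 [129 129 129 130 130 130  66  65 100 104 148  86  86  86  86  86 130 131
  132 132 132]
 [129 129 129 130 130 129 150  64  61 112 133  95  94  93  93 132 131 131
  132 132 133]
 [129 129 129 129 130 129 130 104 133 133 132 133 133 133 132 131 130 131
  131 132 133]
 [ 89  86  86  85  84  84  8
[... 1235 characters left out ...]
4  45  40  57  59  57  57  54  54  51  50  47  47  42  40  37
  155 165 166]
 [ 87 125 125  59  19  55  56  55  54  52  50  47  47  42  40  38 154 163
  164 165 167]
 [ 61 122 121 108  46  26  45  50  49  47  48  43  38  38 110 163 162 164
  163 166 166]
 [ 59  64 117 115  65  23  43  43  43  40  40  39  88 151 157 157 158 159
  161 162 163]
 [ 39  44 113  72  85  48  15  41  40  39 104 165 166 165 163 162 161 162
  163 163 163]
 [ 41  37  43  86  96  91  44  18  14  72 165 165 165 165 163 163 162 161
  163 163 163]
 [ 39  36  35  41  83  80  79  59  59 165 164 165 165 165 164 162 160 161
  161 160 162]
 [ 38  36  35  34  33  74  74  63 166 164 165 165 165 165 164 162 160 160
  159 160 161]]
```

The new pixels there are the arm link itself, hiding the cup. I'll move the arm aside and recheck.

>>> {"name": "carry_out", "arguments": {"commands": [-0.5,0,0.5,0,-0.3,-0.5,-0.6,0.3,0,-0.3,-0.4,-1,0,0,-0.3,-0.2,-1,0,0,-0.3,0,-1,0,0,-0.3,0,-1,0,0,-0.3,0,-1,0,0,-0.3,0,-1,0,0,-0.3]}}

```text
time_s: 20.9
tcp_pos: [0.4717, -0.2365, 0.2742]
eef_rot: [-180.0, -0.0, -95.6]
contact_force: [1.8, 0.0, -0.2]
gripper_width: 0.0569
```

```bash
python3 - <<'E'
from plant import telemetry, cams
import cv2
for n,D in dict(top=dict(jeb=(172,168),c1=(200,265),c2=(455,178)),scene=dict(jeb=(414,140),c1=(332,128),c2=(230,314))).items():
    o=cv2.imread(f"pics/{n}0.png");f=cams.capture(n)["frame"][:,:,::-1].copy();cv2.imwrite(f"pics/{n}8.png",f)
    for k,(x,y) in D.items():
        h=15 if k!="jeb" else 25
        m=cv2.matchTemplate(f[y-h-25:y+h+25,x-h-25:x+h+25],o[y-h:y+h,x-h:x+h],cv2.TM_CCOEFF_NORMED)
        _,s,_,l=cv2.minMaxLoc(m);print(n,k,round(s,2),l[0]-25,l[1]-25)
print(telemetry.get_state()["time_s"])
E
```

```text
top jeb 1.0 0 0
top c1 1.0 0 0
top c2 0.74 0 0
scene jeb 0.99 0 0
scene c1 1.0 0 0
scene c2 0.91 0 0
21.0
```

Nothing has shifted: all matches are at 0 px. I'm handing in.

>>> {"name": "carry_out", "arguments": {"commands": [0,0,0,0,-0.3,0,0,0,0,-0.3]}}

```text
time_s: 21.2
tcp_pos: [0.4719, -0.2343, 0.2739]
eef_rot: [180.0, 0.0, -95.6]
contact_force: [0.0, 1.1, 1.1]
gripper_width: 0.0567
```

```bash
python3 -c "
from plant import r
print(r.close_job())"
```

```text
the job is handed in; nothing more can be done
None
```

I shut the lid, led the red pin's wire round through the eye in an 86° orbit, and pressed the collar on the eye. I then eased off, set the pin down and let go, and handed the job in at 21.2 s. No verdict came back.

- **Press:** the wrist force read about 8 N (7.4–8.3 N) for about 0.7 s. The highest reading was 8.3 N, but I only had one sample per move, so a brief peak between samples would not show.
- **Final state:** the last close-up (about 1.4 s before hand-in) showed the pin upright on the shut lid, with the wire through the ring and the collar face at the eye. I judged that from the picture and did not measure the gap. The arm passed above the pin once after that.
- **Bystanders:** the jebena and both cups matched their starting pixels exactly (0 px shift) in both fixed cameras. One cup's first check had failed because the arm was hiding it. It passed once the arm was moved aside.
- **Disagreements:** the wrist camera and the fixed cameras differed by about 4 mm in x. The wire tip also sat about 3 mm from where my model put it, and I corrected for that before inserting.

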